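# Key in the tool safe's code and hold its lid at the balance point

### The job

On the small grey tool safe, enter the code by pressing its keys fully down one at a time: the round key, then the square key, then the long bar key. Then grip the barrel handle at the front of the lid, swing the lid up gently to its balance point, straight up above the hinge where it would fall neither shut nor over backwards, and finish while still holding it there by the handle so that I can fit the lid stay. Do not let the lid drop or go over to the back, and leave the dropper bottle, the tin and the jar where they are.

Things in the scene. Friction and masses are not known exactly. Their poses are not given: they have to be found in the camera images.
- safe: small grey tool safe, fixed to the table, 245 mm long (its x) and 122 mm wide (its y); its +x axis points away from the robot, z up. Origin on the table level under the chest. Its front part, x = -180 to -50 mm, is a keypad deck, 104 mm high, with three keys in a row along y at x = -152 mm; behind it, x = -52 to 60 mm, stands an open-topped chest 146 mm high with a flap lid
- hinge (a point): middle of the lid's hinge line, which runs along the safe's y, at x = 60 mm, y = 0, z = 152 mm of the safe (the far upper edge of the chest); axes as the safe's
- lid (a joint): angle of the lid, rad: 0 shut (level), grows as the front of the lid swings up and over towards the far side, stop at 2.3. The lid is a 10 mm plate reaching 108 mm from the hinge, 0.2 to 0.5 kg with its handle, with all its weight in the hinge's plane; the hinge is almost frictionless, so it falls shut below 1.571 and over backwards above it: it balances at 1.571, when the handle is straight above the hinge. Nothing latches it
- pull: the lid's barrel handle: a dark cylinder 24 mm in diameter and 34 mm long, its axis along the safe's y, with both flat ends free, on a 14 mm wide stem, its centre 40 mm in front of the lid's edge. Origin at its centre, 148 mm from the hinge line, 152 mm above the table when shut; it turns on its stem about its own axis, so fingers that pinch it on its two flat ends can keep their direction while the lid swings
- key_round_top (a point): centre of the top of the round key (27 mm across), 116 mm above the table when not pressed. The three keys, all the same bare metal, stand 40 mm apart, in an order that changes
- key_square_top (a point): centre of the top of the square key (24 by 24 mm), same height
- key_bar_top (a point): centre of the top of the long bar key (36 mm along the safe's x, 10 mm along its y), same height
- key_round (a joint): how far the round key is pressed, m: 0 up, 0.006 fully down (stop; about 5 N, spring returns it)
- key_square (a joint): the same for the square key
- key_bar (a joint): the same for the bar key
- dropper: bystander: small brown bottle with a black dropper cap, 33 mm across, 102 mm high, on the pale board to the left of the safe; origin at the centre of its underside
- tin: bystander: tin can, 76 mm across, 110 mm high, to the right of the safe; origin at the centre of its underside
- jar: bystander: glass jar with a yellow lid, 63 mm across, 104 mm high, upright, behind the safe to the left; origin at the centre of its underside

How it is judged:
By the outcome, as a careful person would: the job done as asked, in the order asked, and still so for the second after the job is handed in, while the arm keeps its last pose, push and grip.
It also fails if it takes over 61 s, if anything falls off the work surface, if the arm or the gripper's body presses on something with over 40 N, if the wrist force passes 120 N, or if a joint passes its speed limit or range.

### The arm

A 6-joint arm with a two-finger parallel gripper is mounted at the origin on a cart in front of the work surface, level with it; the furniture and walls round the work are solid. World frame = base frame: x ahead of the robot, y to its left, z up, the work surface at z = 0. Lengths are in m, angles in rad, forces in N, time in s.
With the tool pointing down it reaches from about 0.15 to 0.775 m from the base axis. Payload 6.1 kg.
Tool frame: the origin (TCP) lies midway between the tips of the shut fingers; the grasp point (between the pads) lies 19 mm behind it; z points along the fingers, y is the direction in which the jaws open and shut (so a half turn about z gives the same grasp; the last joint's range is limited). The gripper opens to 85 mm and grips with 20 to 120 N. Pads are 22 mm wide; open, the fingers measure 114 mm over their backs; the gripper's body (76 mm by 85 mm) begins 54 mm behind the grasp point. The pads swing forward as they close: fully open they stand 13 mm farther back than shut.
Start: joints at [-1.321, 0.126, -0.04, 1.405, 0, 1.571], TCP at [0.13, -0.509, 0.195] pointing down, gripper open.
Joint ranges: [-2.72, 2.72], [-0.95, 1.95], [-1.27, 1.35], [-1.78, 2.02], [-1.46, 1.47], [-3.14, 3.14]. Speed limits (rad/s): [2.39, 2.39, 3.01, 3.14, 3.14, 3.14].

### API

Orientations are given as a unit quaternion [w, x, y, z].
In Python, from rig import robot, camera, camera_params, workorder gives the robot as it stands.
- The arm moves only by the tool carry_out, never from a script. Its arguments are lists of equal length, an entry for each row: "xyz": the shift along the world's x, y, z in mm, a list of three; "delta_rot": the turn, a rotation vector about the world's x, y, z in rad, a list of three. In form: {"xyz": [[x, y, z], ...], "delta_rot": [[rx, ry, rz], ...]}. A call has 1 to 20 rows; each row shifts and turns the commanded pose from where the row before left it; what a row does not reach is not made up. A row lasts 1/8 s, in which the tool goes at most 62.5 mm and 10.7 degrees, less where a joint would pass 70% of its speed; a pose out of reach is approached as far as the arm can. A call with a gripper value outside its range is refused whole. "grip" is the opening, from 0 (shut) to 1 (fully open), set as the call begins (left out, the last holds). The fingers move at their own pace and stop on an object; "newtons" is the grip in N (left out, the last holds). Time passes only in rows, so rows that do not move let the fingers close. It gives the time, the measured TCP pose, the force and the opening at its end, in the units of the state.
- robot.observe(): the state, without advancing time (a new reading comes with each control period).
- camera(name): name is "side" or "top" or "wrist"; returns the picture (400x640x3 uint8, blue, green, red); there is no depth.
- camera_params(name): a dict with "vfov" (degrees; the focal length in pixels is half the picture's height over the tangent of half this angle, whatever the lens; pixels are square), "cx", "cy" (the principal point, pixels), "R" (3x3) and "t" (3): a world point X has camera coordinates R X + t; the wrist camera has in their place "mount" (4x4, takes a point from camera to tool coordinates, whose origin is the TCP and whose axes are the flange's). Camera axes: x right, y down, z forward; pixel columns grow to the right and rows downward; lengths in m; the calibration is good to about 2 mm. A picture is of the moment at which its call begins: read the wrist's pose just before it. camera_params takes no time and is no camera call.
- workorder.job_done(): hands the job in, once; it reports no verdict.
The state is a dict: "time_s": time; "qpos": joint angles; "joint_vel": joint speeds; "tau": joint torques, N m; "tcp_pos": TCP position; "eef_rot": TCP orientation; "wrist_force": force on the tool from outside, world axes, zero at the start; "ft_torque": the same for the moment, N m; "width": finger opening in m.
Only numpy, scipy, OpenCV 4.12 (cv2) and the standard library are available. Lean on these libraries where they do the work, as an engineer would, in place of code of your own. Each camera call takes 0.05 s, during which the arm holds its last target. There are 200 camera calls.

## Working session

There is one attempt and no reset: what is moved stays moved. The work goes in short steps, Python scripts to look and compute and a tool call to move; the robot and the scene stay as the last step left them, time stands still between calls to the robot, and variables do not carry over. Pictures are saved under pics/ and viewed, about 8 in all and at most 12, crops included, and the job is handed in when it is done.

Besides the shell and the picture viewer there is one more tool, called after "Call:" by a JSON object that holds its "fn" and its "kwargs". carry_out: Moves the arm, as the interface text tells. Its arguments: {"type":"object","properties":{"xyz":{"type":"array"},"delta_rot":{"type":"array"},"grip":{"type":"number"},"newtons":{"type":"number"}},"required":["xyz","delta_rot"]}

```bash
mkdir -p pics; ls; python3 - <<'E'
from rig import robot,camera,camera_params
import cv2
print(robot.observe())
for n in ("side","top"):
    print(n,camera_params(n)); cv2.imwrite(f"pics/{n}1.png",camera(n))
print(camera_params("wrist"))
E
```

```text
pics
{'time_s': 0.0, 'qpos': array([-1.32102362e+00,  1.26361518e-01, -4.06205353e-02,  1.40541585e+00,
       -4.63439338e-06,  1.57080025e+00]), 'joint_vel': array([ 0.00015515, -0.00017002,  0.00020836,  0.00070936,  0.00025275,
       -0.00167319]), 'tau': array([-5.90122545e-04, -4.35909855e+01,  3.52927423e+01,  1.71181338e-02,
        1.81271565e-05, -1.31821909e-05]), 'tcp_pos': array([ 0.12965137, -0.50824399,  0.19463249]), 'eef_rot': array([-7.94264094e-04,  9.92211756e-01,  1.24559988e-01, -1.02048639e-04]), 'wrist_force': array([ 0.11078974, -0.41921112, -0.03319142]), 'ft_torque': array([-0.044083  , -0.03778011, -0.04544578]), 'width': 0.08510713111897106}
side {'vfov': 46.27666092316526, 'cx': 313.86252107690035, 'cy': 201.31739148811036, 'R': array([[ 0.90780724, -0.41937043,  0.00380257],
       [-0.24174183, -0.53066237, -0.8123782 ],
       [ 0.34270528,  0.73656356, -0.58311852]]), 't': array([-0.57010768,  0.10373168,  1.04608119])}
top {'vfov': 43.10202047044031, 'cx': 320.7107090363104, 'cy': 197.7865235801796, 'R': array([[ 0.0057447 , -0.99989138,  0.01357336],
       [-0.98485912, -0.00800911, -0.17317152],
       [ 0.17326142, -0.01237303, -0.98479815]]), 't': array([-0.26049364,  0.53093102,  1.06453868])}
{'vfov': 59.15313054479845, 'cx': 319.989762947593, 'cy': 196.27021731514964, 'mount': array([[ 4.68925001e-04, -9.57235688e-01, -2.89308861e-01,
         7.32596212e-02],
       [ 9.99999385e-01,  1.58111562e-04,  1.09770120e-03,
         7.70822456e-04],
       [-1.00501569e-03, -2.89309198e-01,  9.57235174e-01,
        -1.77983139e-01],
       [ 0.00000000e+00,  0.00000000e+00,  0.00000000e+00,
         1.00000000e+00]])}
```

View pics/top1.png

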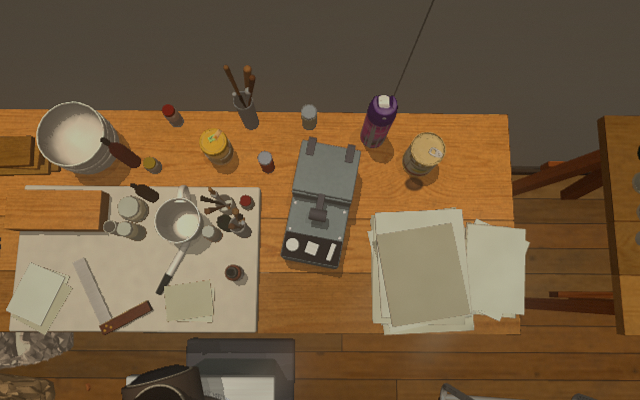

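View pics/side1.png

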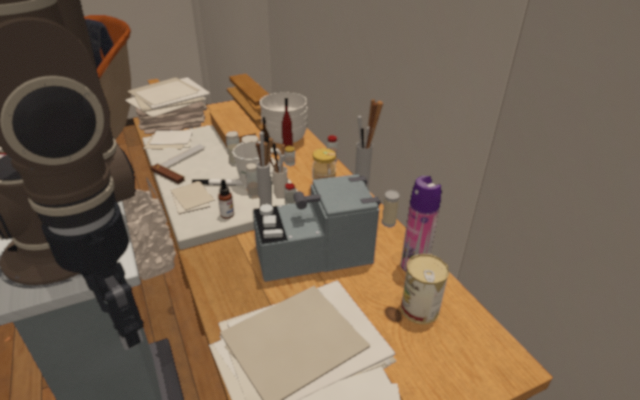

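The top view shows the round key at about (292,244), the square at (312,249), the bar at (331,252), and the barrel handle at (318,214). The safe is yawed slightly. Next I'll turn these pixels into positions.

```bash
cat > h.py <<'E'
import numpy as np, cv2
from rig import robot,camera,camera_params
from scipy.spatial.transform import Rotation as Ro
def K(p):
    f=200/np.tan(np.radians(p["vfov"])/2); return f,p["cx"],p["cy"]
def pose(name,obs=None):
    p=camera_params(name)
    if name!="wrist": return p,p["R"].T,-p["R"].T@p["t"]
    q=obs["eef_rot"]; Rt=Ro.from_quat([q[1],q[2],q[3],q[0]]).as_matrix()
    M=p["mount"]; return p,Rt@M[:3,:3],Rt@M[:3,3]+obs["tcp_pos"]
def ray(name,uv,obs=None):
    p,R,c=pose(name,obs); f,cx,cy=K(p)
    return c,R@np.array([(uv[0]-cx)/f,(uv[1]-cy)/f,1.])
def onz(name,uv,z,obs=None):
    c,d=ray(name,uv,obs); return c+d*(z-c[2])/d[2]
def proj(name,X,obs=None):
    p,R,c=pose(name,obs); f,cx,cy=K(p); x=R.T@(np.array(X)-c); return np.array([f*x[0]/x[2]+cx,f*x[1]/x[2]+cy])
def blobs(img,mask,amin):
    n,l,s,c=cv2.connectedComponentsWithStats(mask.astype(np.uint8))
    return [(c[i].round(1),s[i,4],s[i,:4]) for i in range(1,n) if s[i,4]>=amin]
E
python3 - <<'E'
from h import *
im=cv2.imread("pics/top1.png"); g=im.min(2)
m=np.zeros_like(g); m[235:265,282:342]=g[235:265,282:342]>130
ks=[]
for c,a,b in blobs(im,m,15): print(c,a,b,onz("top",c,.116).round(4)); ks.append(onz("top",c,.116))
d=ks[0]-ks[-1];print(np.linalg.norm(d), np.degrees(np.arctan2(-d[0],d[1])))
print("pull",onz("top",(318,214),.16))
for n,uv in (("dropper",(234,271)),("tin",(427,145)),("jar",(212,138))): print(n,onz("top",uv,.1).round(3))
for z in (0.116,):
  for k in ks: print(proj("side",k).round(1))
E
```

```text
[291.7 243.8] 122 [286 238  12  13] [ 0.4256 -0.1977  0.116 ]
[311.2 247.6] 124 [305 241  14  14] [ 0.4182 -0.2373  0.116 ]
[330.6 251.4] 74 [326 243  10  17] [ 0.4108 -0.2766  0.116 ]
0.08029429256375072 -10.642716854944005
pull [ 0.48070234 -0.25027034  0.16      ]
dropper [ 0.371 -0.08   0.1  ]
tin [ 0.64  -0.483  0.1  ]
jar [ 0.651 -0.024  0.1  ]
[265.9 206.8]
[269.1 218.3]
[272.6 230.4]
```

Call:
{"fn": "carry_out", "kwargs": {"xyz": [[24, 22.5, 3], [24, 22.5, 3], [24, 22.5, 3], [24, 22.5, 3], [24, 22.5, 3], [24, 22.5, 3], [24, 22.5, 3], [24, 22.5, 3], [24, 22.5, 3], [24, 22.5, 3], [24, 22.5, 3], [24, 22.5, 3], [0, 0, 0], [0, 0, 0]], "delta_rot": [[0, 0, -0.036], [0, 0, -0.036], [0, 0, -0.036], [0, 0, -0.036], [0, 0, -0.036], [0, 0, -0.036], [0, 0, -0.036], [0, 0, -0.036], [0, 0, -0.036], [0, 0, -0.036], [0, 0, -0.036], [0, 0, -0.036], [0, 0, 0], [0, 0, 0]], "grip": 0}}

```text
time_s: 1.85
tcp_pos: [0.4174, -0.2388, 0.2311]
eef_rot: [-0.0, 0.996, -0.091, -0.0]
wrist_force: [-0.3, -0.3, -0.8]
width: -0.0005
```

```bash
python3 - <<'E'
from h import *
o=robot.observe(); im=camera("wrist"); cv2.imwrite("pics/w1.png",im)
print(o["time_s"],o["qpos"].round(3),o["tcp_pos"],o["eef_rot"].round(4),o["wrist_force"],o["width"])
for k in ((.4256,-.1977,.116),(.4182,-.2373,.116),(.4108,-.2766,.116),(.481,-.249,.152)): print(proj("wrist",k,o).round(0))
E
```

```text
1.85 [-0.519  0.046 -0.05   1.476 -0.     2.804] [ 0.41738009 -0.23877535  0.23105462] [-0.000e+00  9.959e-01 -9.060e-02 -4.000e-04] [-0.26018151 -0.25868528 -0.84946444] -0.0004872707520175938
[270. 179.]
[317. 179.]
[363. 179.]
[316. 103.]
```

View pics/w1.png

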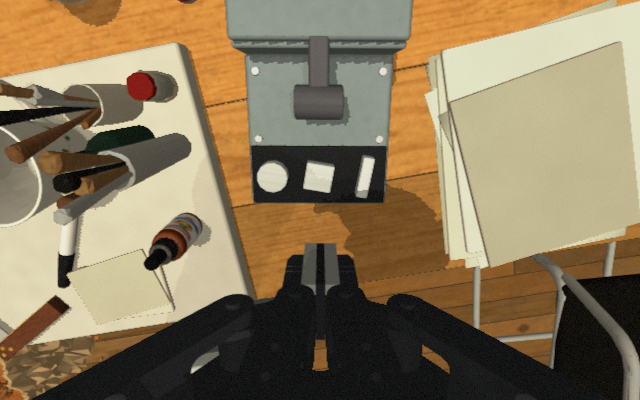

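The wrist view puts the round key at (272,177), the square at (319,177), the bar at (366,177) and the barrel at about (319,101). All are within 3 px of the predictions, and the yaw is well aligned. I'll refine the numbers once more.

```bash
python3 - <<'E'
from h import *
o=robot.observe(); im=cv2.imread("pics/w1.png"); g=im.min(2)
m=np.zeros_like(g); m[148:202,256:384]=g[148:202,256:384]>120
ks=[]
for c,a,b in blobs(im,m,100): k=onz("wrist",c,.116,o); print(c,a,b,k.round(4)); ks.append(k)
d=ks[0]-ks[-1];print(np.linalg.norm(d), np.degrees(np.arctan2(-d[0],d[1])))
m=np.zeros_like(g); m[82:124,290:350]=im[82:124,290:350].max(2)<85
for c,a,b in blobs(im,m,100): print("pull",c,a,b,onz("wrist",(b[0]+b[2]/2,c[1]),.158,o).round(4))
E
```

```text
[365.  176.2] 451 [357 157  18  41] [ 0.4129 -0.2785  0.116 ]
[271.6 177.1] 715 [257 163  31  29] [ 0.4266 -0.1999  0.116 ]
[318.3 177.1] 737 [303 163  32  30] [ 0.4194 -0.2392  0.116 ]
0.039897483675615554 170.69632297637463
pull [319.5  88. ] 322 [294  82  49  12] [ 0.4907 -0.2527  0.158 ]
pull [318.4 114.4] 442 [294 102  50  18] [ 0.4734 -0.2498  0.158 ]
```

Call:
{"fn": "carry_out", "kwargs": {"xyz": [[3, 13, 0], [3, 13, -10], [2.5, 14, -20], [0, 0, -25], [0, 0, -25], [0, 0, -20], [0, 0, -6], [0, 0, -4], [0, 0, -4], [0, 0, -3], [0, 0, 0]], "delta_rot": [[0, 0, 0.005], [0, 0, 0.005], [0, 0, 0], [0, 0, 0], [0, 0, 0], [0, 0, 0], [0, 0, 0], [0, 0, 0], [0, 0, 0], [0, 0, 0], [0, 0, 0]]}}

```text
time_s: 3.28
tcp_pos: [0.4263, -0.1987, 0.1145]
eef_rot: [0.0, 0.996, -0.086, 0.0]
wrist_force: [-0.4, -0.4, 0.4]
width: 0.0004
```

Call:
{"fn": "carry_out", "kwargs": {"xyz": [[0, 0, -2], [0, 0, -2], [0, 0, -1], [0, 0, 0], [0, 0, 0]], "delta_rot": [[0, 0, 0], [0, 0, 0], [0, 0, 0], [0, 0, 0], [0, 0, 0]]}}

```text
time_s: 3.9
tcp_pos: [0.4263, -0.1987, 0.1095]
eef_rot: [0.0, 0.996, -0.086, 0.0]
wrist_force: [-0.0, 0.5, -0.0]
width: 0.0002
```

Call:
{"fn": "carry_out", "kwargs": {"xyz": [[0, 0, -1], [0, 0, -1], [0, 0, 0]], "delta_rot": [[0, 0, 0], [0, 0, 0], [0, 0, 0]]}}

```text
time_s: 4.28
tcp_pos: [0.4262, -0.1987, 0.1073]
eef_rot: [-0.0, 0.996, -0.086, -0.0]
wrist_force: [0.2, -0.6, 0.1]
width: -0.0
```

```bash
python3 - <<'E'
from h import *
a=camera("wrist")[60:340,150:490]; b=camera("side")[150:320,180:400]
a=cv2.resize(a,None,fx=1.4,fy=1.4); b=cv2.resize(b,(int(220*392/170*.65),int(392*.65)))
c=np.zeros((392,a.shape[1]+b.shape[1],3),np.uint8); c[:,:a.shape[1]]=a; c[:b.shape[0],a.shape[1]:]=b
print(c.shape,robot.observe()["tau"].round(1)); cv2.imwrite("pics/c1.png",c)
E
```

```text
(392, 805, 3) [  0.  -37.2  34.6  -0.    0.   -0. ]
```

View pics/c1.png

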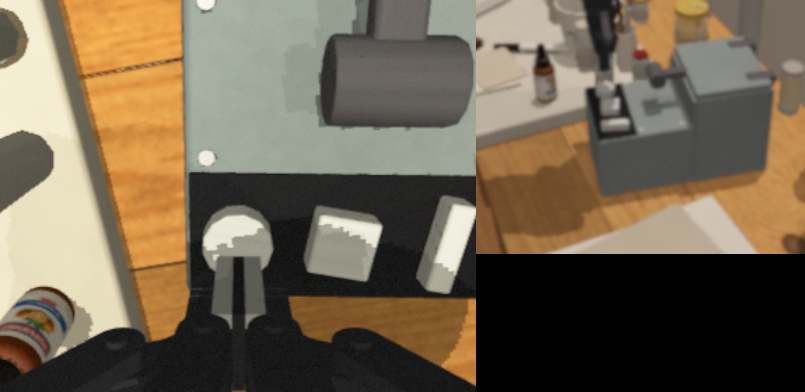

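The composite shows the fingertips overlapping the near edge of the round key, with the tip edge at about (320,244) in the full image and the key centre at about (320,234). I'll check where the TCP should project.

```bash
python3 - <<'E'
from h import *
o=robot.observe(); t=o["tcp_pos"]; q=o["eef_rot"]; R=Ro.from_quat([q[1],q[2],q[3],q[0]]).as_matrix()
for d in ((0,0,0),(.011,0,0),(.011,.01,0),(-.011,0,0)): print(d,proj("wrist",t+R@np.array(d),o).round(1))
for z in (.104,.110,.116): print(z,proj("wrist",(.426,-.199,z),o).round(1), onz("wrist",(320,233.6),z,o).round(4))
for z in (.1,.11,.116,.13): print("edge",z,onz("wrist",(320,244),z,o).round(4))
print(proj("side",t).round(1)); b=camera("side")[190:225,245:290]
cv2.imwrite("pics/s2.png",np.hstack([cv2.resize(b,None,fx=10,fy=10,interpolation=2)]))
E
```

```text
(0, 0, 0) [318.  231.3]
(0.011, 0, 0) [318.  212.2]
(0.011, 0.01, 0) [336.7 212.2]
(-0.011, 0, 0) [318.  249.8]
0.104 [318.7 229.3] [ 0.4233 -0.1993  0.104 ]
0.11 [318.6 233.5] [ 0.4258 -0.1997  0.11  ]
0.116 [318.6 238. ] [ 0.4283 -0.2001  0.116 ]
edge 0.1 [ 0.4153 -0.1979  0.1   ]
edge 0.11 [ 0.4198 -0.1987  0.11  ]
edge 0.116 [ 0.4225 -0.1991  0.116 ]
edge 0.13 [ 0.4288 -0.2002  0.13  ]
[266.5 210.3]
```

View pics/s2.png

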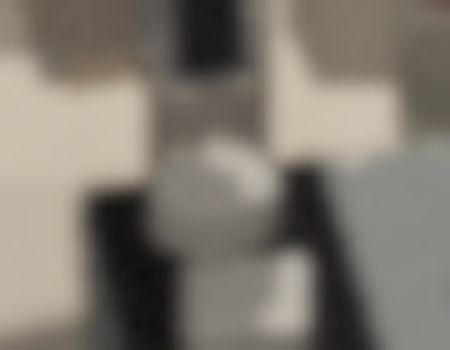

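The side crop shows the finger above the key rather than past it, and the visible tip looks 10 to 20 mm higher than the reported TCP. The force is also zero. I'll keep going down in small steps and watch the force.

Call:
{"fn": "carry_out", "kwargs": {"xyz": [[0, 0, -1], [0, 0, -1], [0, 0, -1], [0, 0, 0]], "delta_rot": [[0, 0, 0], [0, 0, 0], [0, 0, 0], [0, 0, 0]]}}

```text
time_s: 4.92
tcp_pos: [0.4262, -0.1986, 0.1043]
eef_rot: [-0.0, 0.996, -0.086, -0.0]
wrist_force: [0.8, -0.4, -0.2]
width: -0.0001
```

Call:
{"fn": "carry_out", "kwargs": {"xyz": [[0, 0, -1], [0, 0, -1], [0, 0, -1], [0, 0, 0]], "delta_rot": [[0, 0, 0], [0, 0, 0], [0, 0, 0], [0, 0, 0]]}}

```text
time_s: 5.42
tcp_pos: [0.4262, -0.1987, 0.1013]
eef_rot: [-0.0, 0.996, -0.086, -0.0]
wrist_force: [-0.4, 0.4, 0.2]
width: 0.0004
```

Call:
{"fn": "carry_out", "kwargs": {"xyz": [[0, 0, -1], [0, 0, -1], [0, 0, -1], [0, 0, 0]], "delta_rot": [[0, 0, 0], [0, 0, 0], [0, 0, 0], [0, 0, 0]]}}

```text
time_s: 5.92
tcp_pos: [0.4262, -0.1986, 0.0983]
eef_rot: [-0.0, 0.996, -0.086, -0.0]
wrist_force: [0.1, 0.3, -0.1]
width: 0.0001
```

```bash
python3 - <<'E'
from h import *
o=robot.observe(); print(o["wrist_force"].round(1),o["qpos"].round(3))
a=camera("wrist")[200:290,260:400]; b=camera("side")[185:230,240:310]
cv2.imwrite("pics/c2.png",np.vstack([cv2.resize(a,(560,360)),cv2.resize(b,(560,360),interpolation=2)])[:600])
E
```

```text
[ 0.1  0.3 -0.1] [-0.436  0.042 -0.345  1.184  0.     2.878]
```

View pics/c2.png

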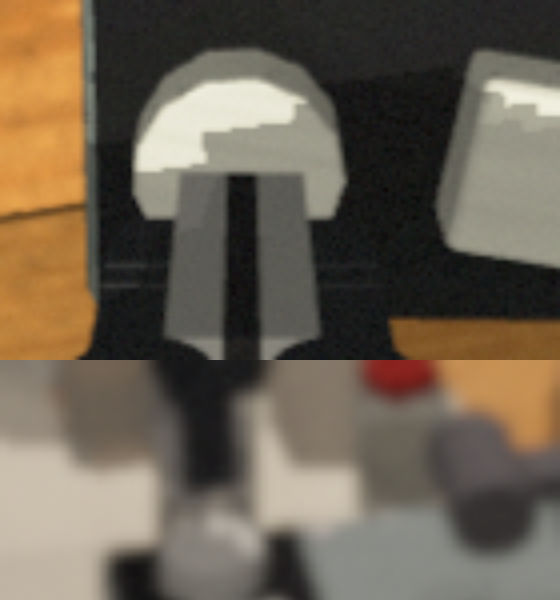

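Call:
{"fn": "carry_out", "kwargs": {"xyz": [[0, 0, -1.5], [0, 0, -1.5], [0, 0, -1], [0, 0, 0]], "delta_rot": [[0, 0, 0], [0, 0, 0], [0, 0, 0], [0, 0, 0]]}}

```text
time_s: 6.52
tcp_pos: [0.4262, -0.1987, 0.0943]
eef_rot: [-0.0, 0.996, -0.086, -0.0]
wrist_force: [0.3, 0.2, 0.6]
width: -0.0001
```

Call:
{"fn": "carry_out", "kwargs": {"xyz": [[0, 0, -1.5], [0, 0, -1.5], [0, 0, -1], [0, 0, 0]], "delta_rot": [[0, 0, 0], [0, 0, 0], [0, 0, 0], [0, 0, 0]]}}

```text
time_s: 7.02
tcp_pos: [0.4262, -0.1987, 0.0903]
eef_rot: [-0.0, 0.996, -0.086, -0.0]
wrist_force: [-0.2, 0.1, -1.2]
width: -0.0003
```

Call:
{"fn": "carry_out", "kwargs": {"xyz": [[0, 0, -1.5], [0, 0, -1.5], [0, 0, -1], [0, 0, 0]], "delta_rot": [[0, 0, 0], [0, 0, 0], [0, 0, 0], [0, 0, 0]]}}

```text
time_s: 7.52
tcp_pos: [0.4262, -0.1987, 0.0863]
eef_rot: [-0.0, 0.996, -0.086, -0.0]
wrist_force: [-0.3, 0.5, 0.1]
width: 0.0002
```

```bash
python3 - <<'E'
from h import *
a=camera("wrist")[190:290,240:400]; b=camera("side")[180:230,230:310]
cv2.imwrite("pics/c3.png",np.vstack([cv2.resize(a,(480,300)),cv2.resize(b,(480,300),interpolation=2)]))
o=robot.observe();print(proj("side",o["tcp_pos"]), proj("side",o["tcp_pos"]+[0,0,.03]))
E
```

```text
[267.08306841 218.22152889] [266.30087979 206.86041167]
```

View pics/c3.png

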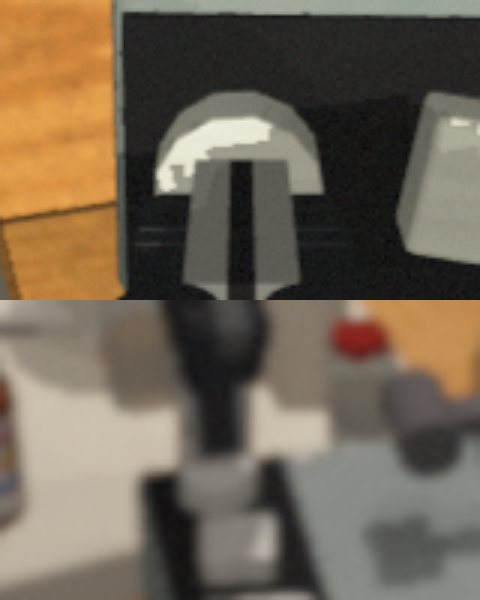

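Now the side view shows the finger end meeting the key top at row ~206, and the lit spot on the key is covered. The real tips are therefore about 30 mm behind the stated TCP, so contact is close. I'll continue gently.

Call:
{"fn": "carry_out", "kwargs": {"xyz": [[0, 0, -1], [0, 0, -1], [0, 0, 0]], "delta_rot": [[0, 0, 0], [0, 0, 0], [0, 0, 0]]}}

```text
time_s: 8.0
tcp_pos: [0.4262, -0.1987, 0.0843]
eef_rot: [-0.0, 0.996, -0.086, -0.0]
wrist_force: [0.1, -0.1, -0.4]
width: -0.0001
```

Call:
{"fn": "carry_out", "kwargs": {"xyz": [[0, 0, -1], [0, 0, -1], [0, 0, 0]], "delta_rot": [[0, 0, 0], [0, 0, 0], [0, 0, 0]]}}

```text
time_s: 8.38
tcp_pos: [0.4262, -0.1987, 0.0823]
eef_rot: [-0.0, 0.996, -0.086, -0.0]
wrist_force: [-0.6, 0.6, 0.3]
width: 0.0001
```

Call:
{"fn": "carry_out", "kwargs": {"xyz": [[0, 0, -1], [0, 0, -1], [0, 0, 0]], "delta_rot": [[0, 0, 0], [0, 0, 0], [0, 0, 0]]}}

```text
time_s: 8.75
tcp_pos: [0.4262, -0.1986, 0.0803]
eef_rot: [-0.0, 0.996, -0.086, -0.0]
wrist_force: [0.2, -0.3, -0.4]
width: 0.0001
```

Call:
{"fn": "carry_out", "kwargs": {"xyz": [[0, 0, -1], [0, 0, -1], [0, 0, 0]], "delta_rot": [[0, 0, 0], [0, 0, 0], [0, 0, 0]]}}

```text
time_s: 9.12
tcp_pos: [0.4263, -0.1987, 0.0785]
eef_rot: [0.0, 0.996, -0.086, 0.0]
wrist_force: [-1.3, -0.1, 1.8]
width: 0.0
```

```bash
python3 - <<'E'
from h import *
o=robot.observe(); print(o["wrist_force"].round(2),o["ft_torque"].round(3),o["tau"].round(2),o["tcp_pos"],o["time_s"])
E
```

```text
[-1.26 -0.15  1.77] [0.027 0.175 0.006] [  0.   -36.49  33.61  -0.35   0.     0.  ] [ 0.42626494 -0.19870854  0.07847433] 9.125
```

Call:
{"fn": "carry_out", "kwargs": {"xyz": [[0, 0, -1], [0, 0, -1], [0, 0, 0]], "delta_rot": [[0, 0, 0], [0, 0, 0], [0, 0, 0]]}}

```text
time_s: 9.5
tcp_pos: [0.4263, -0.1987, 0.0764]
eef_rot: [0.0, 0.996, -0.086, 0.0]
wrist_force: [-1.3, 0.2, 3.5]
width: 0.0001
```

```bash
python3 - <<'E'
from h import *
o=robot.observe(); print(o["wrist_force"].round(2),o["ft_torque"].round(3),o["tau"].round(2),o["tcp_pos"],o["time_s"])
a=camera("wrist")[190:290,240:400]; b=camera("side")[180:230,230:310]
cv2.imwrite("pics/c4.png",np.vstack([cv2.resize(a,(480,300)),cv2.resize(b,(480,300),interpolation=2)]))
E
```

```text
[-1.35  0.23  3.45] [ 0.05   0.229 -0.011] [ 1.000e-02 -3.597e+01  3.324e+01 -5.100e-01  1.000e-02  0.000e+00] [ 0.42631188 -0.19869528  0.07644266] 9.5
```

Contact came at TCP z ≈ 0.0795, so the real tips are about 36.5 mm behind the stated TCP. I'll press on to the stop.

Call:
{"fn": "carry_out", "kwargs": {"xyz": [[0, 0, -1], [0, 0, -1], [0, 0, 0]], "delta_rot": [[0, 0, 0], [0, 0, 0], [0, 0, 0]]}}

```text
time_s: 9.98
tcp_pos: [0.4263, -0.1987, 0.0744]
eef_rot: [0.0, 0.996, -0.086, 0.0]
wrist_force: [-1.4, 1.4, 3.8]
width: -0.0004
```

Call:
{"fn": "carry_out", "kwargs": {"xyz": [[0, 0, -1], [0, 0, -0.5], [0, 0, 0]], "delta_rot": [[0, 0, 0], [0, 0, 0], [0, 0, 0]]}}

```text
time_s: 10.35
tcp_pos: [0.4264, -0.1987, 0.074]
eef_rot: [0.0, 0.996, -0.086, 0.0]
wrist_force: [-4.6, 1.7, 12.2]
width: -0.0004
```

View pics/c4.png

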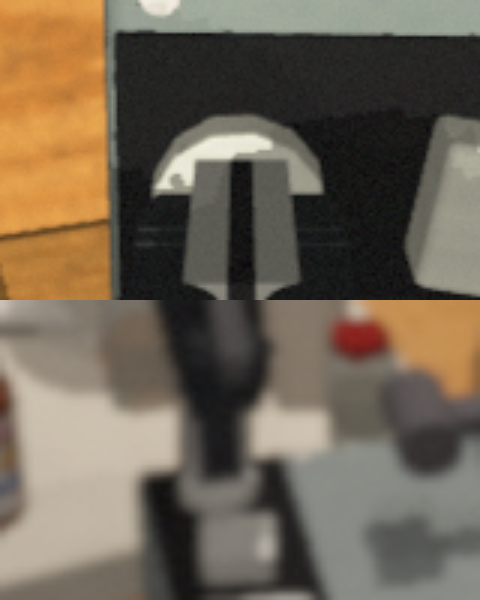

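Force jumped from 3.8 to 12 N, so the round key is on its stop, and the c4 crop shows it sunk under the tips. Now the square key, with the same final depth.

Call:
{"fn": "carry_out", "kwargs": {"xyz": [[0, 0, -0.5], [0, 0, 0], [0, 0, 8], [0, 0, 15], [-2.4, -13, 0], [-2.4, -13, 0], [-2.2, -13, 0], [0, 0, -8], [0, 0, -5], [0, 0, -2], [0, 0, -2], [0, 0, -2], [0, 0, -2], [0, 0, -1.5], [0, 0, 0], [0, 0, 0]], "delta_rot": [[0, 0, 0], [0, 0, 0], [0, 0, 0], [0, 0, 0], [0, 0, 0], [0, 0, 0], [0, 0, 0], [0, 0, 0], [0, 0, 0], [0, 0, 0], [0, 0, 0], [0, 0, 0], [0, 0, 0], [0, 0, 0], [0, 0, 0], [0, 0, 0]]}}

```text
time_s: 12.35
tcp_pos: [0.4193, -0.2374, 0.074]
eef_rot: [-0.0, 0.996, -0.086, 0.0]
wrist_force: [-4.8, 3.0, 10.6]
width: -0.0001
```

Call:
{"fn": "carry_out", "kwargs": {"xyz": [[0, 0, -0.5], [0, 0, 0], [0, 0, 8], [0, 0, 15], [-2.4, -13, 0], [-2.4, -13, 0], [-2.2, -13.5, 0], [0, 0, -8], [0, 0, -5], [0, 0, -2], [0, 0, -2], [0, 0, -2], [0, 0, -2], [0, 0, -1.5], [0, 0, -0.5], [0, 0, 0]], "delta_rot": [[0, 0, 0], [0, 0, 0], [0, 0, 0], [0, 0, 0], [0, 0, 0], [0, 0, 0], [0, 0, 0], [0, 0, 0], [0, 0, 0], [0, 0, 0], [0, 0, 0], [0, 0, 0], [0, 0, 0], [0, 0, 0], [0, 0, 0], [0, 0, 0]]}}

```text
time_s: 14.35
tcp_pos: [0.4123, -0.277, 0.0739]
eef_rot: [0.0, 0.996, -0.086, 0.001]
wrist_force: [-5.9, 4.7, 13.9]
width: 0.0001
```

All three keys bottomed at the same height (0.074) with 11 to 14 N. Next I'll lift, move over the handle, open the gripper and look.

Call:
{"fn": "carry_out", "kwargs": {"xyz": [[0, 0, 8], [0, 0, 20], [0, 0, 25], [0, 0, 22], [14, 5.5, 0], [14, 5.5, 0], [14, 5.5, 0], [14, 5.5, 0], [13.5, 5, 0], [0, 0, 0], [0, 0, 0]], "delta_rot": [[0, 0, 0], [0, 0, 0], [0, 0, 0], [0, 0, 0], [0, 0, 0], [0, 0, 0], [0, 0, 0], [0, 0, -0.005], [0, 0, 0], [0, 0, 0], [0, 0, 0]], "grip": 1}}

```text
time_s: 15.72
tcp_pos: [0.4816, -0.2501, 0.1473]
eef_rot: [0.0, 0.996, -0.088, -0.0]
wrist_force: [0.5, -0.6, -0.4]
width: 0.0855
```

```bash
python3 - <<'E'
from h import *
o=robot.observe(); a=camera("wrist")
print(o["tcp_pos"],o["qpos"].round(3),o["width"],o["wrist_force"].round(1))
for d in ((0,0,0),(0,.017,0),(0,-.017,0)):
  y=np.radians(-10.2); p=np.array([.482,-.2497,.152])+[-np.sin(y)*d[1],np.cos(y)*d[1],0]; print(proj("wrist",p,o).round(0))
b=camera("side")[130:280,200:400]
cv2.imwrite("pics/c5.png",np.vstack([cv2.resize(a[180:400,120:520],(480,264)),cv2.resize(b,(440,330),interpolation=2)[:,:] if 0 else cv2.resize(b,(480,336))]))
E
```

```text
[ 0.48160872 -0.25014866  0.14728212] [-0.479  0.163 -0.101  1.307 -0.     2.84 ] 0.08548434356567794 [ 0.5 -0.6 -0.4]
[317. 234.]
[285. 234.]
[349. 234.]
```

View pics/c5.png

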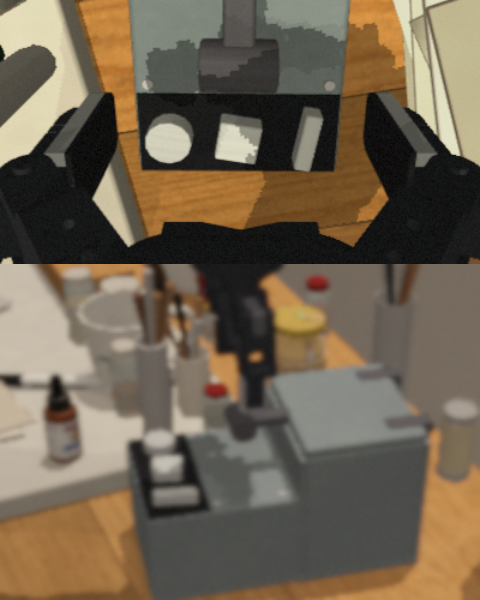

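The wrist crop shows the barrel centred between the open fingers at full-image (319,234), against a prediction of (317,234), and all the keys are back up. I'll descend and close.

Call:
{"fn": "carry_out", "kwargs": {"xyz": [[0, 0, -12], [0, 0, -12], [0, 0, -10], [0, 0, -8], [0, 0, -7], [0, 0, 0]], "delta_rot": [[0, 0, 0], [0, 0, 0], [0, 0, 0], [0, 0, 0], [0, 0, 0], [0, 0, 0]]}}

```text
time_s: 16.58
tcp_pos: [0.4815, -0.25, 0.0978]
eef_rot: [-0.0, 0.996, -0.088, -0.0]
wrist_force: [0.0, -0.7, 0.7]
width: 0.0854
```

Call:
{"fn": "carry_out", "kwargs": {"xyz": [[0, 0, 0], [0, 0, 0], [0, 0, 0], [0, 0, 0], [0, 0, 0], [0, 0, 0]], "delta_rot": [[0, 0, 0], [0, 0, 0], [0, 0, 0], [0, 0, 0], [0, 0, 0], [0, 0, 0]], "grip": 0, "newtons": 40}}

```text
time_s: 17.32
tcp_pos: [0.4821, -0.2495, 0.0989]
eef_rot: [-0.001, 0.996, -0.088, 0.0]
wrist_force: [-0.7, 5.2, 5.0]
width: 0.0336
```

```bash
python3 - <<'E'
from h import *
o=robot.observe(); a=camera("wrist"); b=camera("side")[130:280,200:400]
print(o["tcp_pos"],o["width"],o["wrist_force"].round(1))
cv2.imwrite("pics/c6.png",np.vstack([cv2.resize(a[180:400,120:520],(480,264)),cv2.resize(b,(480,336))]))
E
```

```text
[ 0.48211077 -0.24949436  0.09893527] 0.03356117323707825 [-0.7  5.2  5. ]
```

View pics/c6.png

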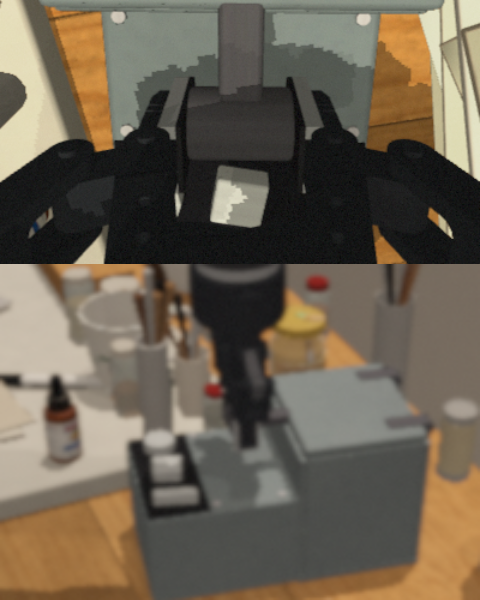

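The view shows the barrel pinched on both flat ends, with the pads squarely on it and a width of 33.6 mm. Next, the arc rows.

```bash
python3 - <<'E'
import numpy as np
a=np.radians(np.r_[0,1,2.5,np.arange(5,86,2.5),87,88.5,89.5,90]); y=np.radians(-10.2)
P=np.c_[148*(1-np.cos(a))*np.cos(y),148*(1-np.cos(a))*np.sin(y),148*np.sin(a)]
P=P.round(1); D=np.diff(P,axis=0).round(1).tolist()
for i in range(0,len(D),13): print(len(D[i:i+13]),P[min(i+13,len(D))],D[i:i+13])
E
```

```text
13 [19.5 -3.5 74. ] [[0.0, 0.0, 2.6], [0.1, 0.0, 3.9], [0.5, -0.1, 6.4], [0.6, -0.1, 6.4], [1.0, -0.2, 6.4], [1.3, -0.2, 6.3], [1.5, -0.3, 6.3], [1.7, -0.3, 6.2], [2.1, -0.4, 6.1], [2.3, -0.4, 6.0], [2.5, -0.5, 5.9], [2.9, -0.5, 5.8], [3.0, -0.5, 5.7]]
13 [ 78.4 -14.1 131.3] [[3.3, -0.6, 5.5], [3.5, -0.6, 5.4], [3.8, -0.7, 5.2], [4.0, -0.7, 5.0], [4.2, -0.8, 4.9], [4.4, -0.8, 4.7], [4.6, -0.8, 4.4], [4.7, -0.9, 4.3], [5.0, -0.9, 4.0], [5.1, -0.9, 3.8], [5.3, -0.9, 3.6], [5.4, -1.0, 3.4], [5.6, -1.0, 3.1]]
13 [145.7 -26.2 148. ] [[5.7, -1.0, 2.8], [5.8, -1.1, 2.6], [5.9, -1.0, 2.4], [6.1, -1.1, 2.1], [6.1, -1.1, 1.8], [6.1, -1.1, 1.5], [6.3, -1.2, 1.3], [6.2, -1.1, 0.9], [6.4, -1.1, 0.7], [5.0, -0.9, 0.4], [3.8, -0.7, 0.1], [2.6, -0.5, 0.1], [1.3, -0.2, 0.0]]
```

Call:
{"fn": "carry_out", "kwargs": {"xyz": [[0, 0, 2.6], [0.1, 0, 3.9], [0.5, -0.1, 6.4], [0.6, -0.1, 6.4], [1, -0.2, 6.4], [1.3, -0.2, 6.3], [1.5, -0.3, 6.3], [1.7, -0.3, 6.2], [2.1, -0.4, 6.1], [2.3, -0.4, 6], [2.5, -0.5, 5.9], [2.9, -0.5, 5.8], [3, -0.5, 5.7]], "delta_rot": [[0, 0, 0], [0, 0, 0], [0, 0, 0], [0, 0, 0], [0, 0, 0], [0, 0, 0], [0, 0, 0], [0, 0, 0], [0, 0, 0], [0, 0, 0], [0, 0, 0], [0, 0, 0], [0, 0, 0]]}}

```text
time_s: 19.05
tcp_pos: [0.5008, -0.253, 0.172]
eef_rot: [-0.001, 0.996, -0.088, -0.001]
wrist_force: [-0.7, 4.8, -1.2]
width: 0.0334
```

Call:
{"fn": "carry_out", "kwargs": {"xyz": [[3.3, -0.6, 5.5], [3.5, -0.6, 5.4], [3.8, -0.7, 5.2], [4, -0.7, 5], [4.2, -0.8, 4.9], [4.4, -0.8, 4.7], [4.6, -0.8, 4.4], [4.7, -0.9, 4.3], [5, -0.9, 4], [5.1, -0.9, 3.8], [5.3, -0.9, 3.6], [5.4, -1, 3.4], [5.6, -1, 3.1]], "delta_rot": [[0, 0, 0], [0, 0, 0], [0, 0, 0], [0, 0, 0], [0, 0, 0], [0, 0, 0], [0, 0, 0], [0, 0, 0], [0, 0, 0], [0, 0, 0], [0, 0, 0], [0, 0, 0], [0, 0, 0]]}}

```text
time_s: 20.68
tcp_pos: [0.5603, -0.2642, 0.2303]
eef_rot: [-0.0, 0.996, -0.088, 0.0]
wrist_force: [-1.8, 4.5, 2.8]
width: 0.0333
```

```bash
python3 - <<'E'
from h import *
o=robot.observe(); print(o["tcp_pos"],o["qpos"].round(3),o["width"],o["wrist_force"].round(1),o["ft_torque"].round(2))
E
```

```text
[ 0.5602827  -0.26420447  0.23026324] [-0.441  0.316  0.276  1.53   0.     2.878] 0.033348327784358395 [-1.8  4.5  2.8] [ 0.93  0.34 -0.14]
```

Call:
{"fn": "carry_out", "kwargs": {"xyz": [[5.7, -1, 2.8], [5.8, -1.1, 2.6], [5.9, -1, 2.4], [6.1, -1.1, 2.1], [6.1, -1.1, 1.8], [6.1, -1.1, 1.5], [6.3, -1.2, 1.3], [6.2, -1.1, 0.9], [6.4, -1.1, 0.7], [5, -0.9, 0.4], [3.8, -0.7, 0.1], [2.6, -0.5, 0.1], [1.3, -0.2, 0], [0, 0, 0], [0, 0, 0]], "delta_rot": [[0, 0, 0], [0, 0, 0], [0, 0, 0], [0, 0, 0], [0, 0, 0], [0, 0, 0], [0, 0, 0], [0, 0, 0], [0, 0, 0], [0, 0, 0], [0, 0, 0], [0, 0, 0], [0, 0, 0], [0, 0, 0], [0, 0, 0]]}}

```text
time_s: 22.55
tcp_pos: [0.6285, -0.277, 0.247]
eef_rot: [0.001, 0.996, -0.089, 0.001]
wrist_force: [0.1, 1.4, 5.4]
width: 0.0334
```

```bash
python3 - <<'E'
from h import *
o=robot.observe(); t=o["tcp_pos"]; print(t,(t-[.4821,-.2495,.0989]).round(4),o["width"],o["wrist_force"].round(1),o["joint_vel"].round(3).max())
a=camera("top")[90:290,200:460]; b=camera("side")[100:280,200:420]
for z in (.152,.3): print(z,proj("side",(.6277,-.2757,z)).round(1),proj("top",(.6277,-.2757,z)).round(1))
cv2.imwrite("pics/c7.png",np.hstack([cv2.resize(a,(400,308)),cv2.resize(b,(376,308))]))
cv2.imwrite("pics/w7.png",camera("wrist"))
E
```

```text
[ 0.62853805 -0.27699489  0.24703869] [ 0.1464 -0.0275  0.1481] 0.033359178532109665 [0.1 1.4 5.4] 0.001
0.152 [369.8 189.2] [331.  142.9]
0.3 [375.6 124.3] [333.8 119.1]
```

View pics/c7.png

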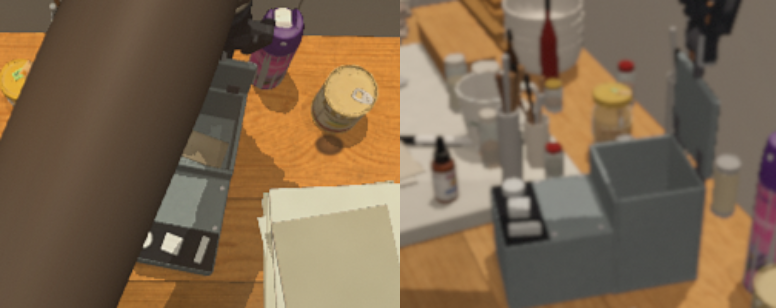

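The lid stands upright in both views, with its edge along the predicted vertical, roughly (370,189) to (376,124) in the side image. The dropper, jar and tin are where they were. Measured travel from shut is 149 mm along the safe's x and 148 mm up, the arm is still, and the grip is holding. I'll hand it in.

```bash
python3 -c "
from rig import robot,workorder
print(workorder.job_done()); o=robot.observe(); print(o['time_s'],o['tcp_pos'],o['width'],o['wrist_force'])"
```

```text
the job is handed in; nothing more can be done
None
the job is handed in; nothing more can be done
```

I pressed the round, square and bar keys fully down in that order. I then gripped the barrel handle on its flat ends, swung the lid up over about 5 s, and handed the job in still holding it upright.

- **Keys:** each one stopped at the same height, with 11–14 N of upward force at the stop.
- **Lid:** the handle moved 149 mm back and 148 mm up, where 148 and 148 is the balance point, so it is within about 0.01 rad. The arm was still and the grip held at 33.4 mm. The last pictures showed the lid upright, and the dropper bottle, tin and jar looked undisturbed.
- **What disagreed:** the real fingertips sat about 36 mm short of the stated TCP. I had to find the first key by stepping down until I felt contact, and I allowed for the offset afterwards.
- **Leftover force:** about 5 N of vertical force remained on the tool, meaning it was pressing lightly down on the upright lid.
- **Not checked:** readings closed at hand-in, so I couldn't check the second after it. The job took about 23 s of the 61 s allowed.

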